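# Feed a portable hard drive through the flap of the media deposit box

## Task

Push the thick portable hard drive along the loading shelf and in through the flap of the deposit box, until it slides away down the chute into the bin, then draw the fingers back out before the flap swings shut on them and leave it shut. Only push it, gently: do not pick the drive up or squeeze it. Leave the slim drive on the shelf and everything else on the bench alone.

Things in the scene. Friction and masses are not known exactly. Their poses are not given: they have to be found in the camera images.
- deposit_box: grey steel media deposit box fixed on the bench: housing 280 mm wide, 188 mm high, 300 mm deep behind the flap, loading shelf in front. Origin on the bench under the middle of the mouth's face; +x is level and points in through the flap, the way the drive is pushed; z up. The hood over the mouth is flat (clear window), top 68 mm above the shelf, front face at x = 0
- shelf_front (a point): middle of the shelf's open front end, on its top, box frame (-220, 0, 120) mm. The shelf is a level steel plate 262 mm wide, top 120 mm above the bench, running from here to the mouth, with folded edges 8 mm high along its two sides
- mouth (a point): point on the shelf's top under the middle of the shut flap, box frame (7, 0, 120) mm. The mouth is 252 mm wide, 60 mm high from shelf to lintel. With the hand leaning back 30 to 45 degrees, fingertips leading, the tips can reach 20 to 30 mm in under the lintel; an upright hand meets the lintel
- chute_edge (a point): box frame (40, 0, 120) mm: behind the mouth a slick black polymer liner carries on level with the shelf as far as this edge, then slopes down at 41 degrees into the bin, whose floor is 12 mm above the bench and which ends at x = 296 mm
- flap_angle (a joint): angle of the flap (rad): 0 = shut, hanging upright; grows to 1.3 as its lower edge swings inwards and up. Hinge across the top of the mouth, 60 mm above the shelf. It opens inwards only, so lightly (under 3 N) that the drive itself pushes it open; a damper lets it fall shut slowly, in about 3 s once nothing holds it
- flap: the flap itself: aluminium sheet 244 mm wide, 50 mm high, 2 mm thick with a slick rolled lower edge and smooth faces. Origin on the hinge axis at its middle, 60 mm above the shelf; the lower edge is 50 mm below it (10 mm above the shelf when shut). Its x points inwards when shut
- portable_drive: the drive to deposit: black ribbed slab 110 (x) by 76 (y) by 22 mm thick, 0.17 to 0.34 kg, flat on the shelf left or right of its middle, long axis within 12 degrees of the push direction. Origin at the centre of its underside. Friction about 0.6. Once its middle is some 5 to 20 mm past the chute's edge (its rear end then about at the flap) it tips and slides away by itself
- slim_drive: slim drive that stays on the shelf beside it: aluminium slab 96 (x) by 54 (y) by 12 mm with a black end, loose, 60 g; origin at the centre of its underside
- screw_pot: white open pot of screws, 60 mm across, 60 mm high, loose on the bench; origin at the centre of its underside
- screwdriver: screwdriver 170 mm long, loose on the bench beyond the shelf's front end
- tape_roll: roll of tape 90 mm across, 24 mm high, lying loose on the bench beyond the shelf's front end; origin at the centre of its underside
- desktop_drive: bare desktop hard drive 147 by 102 by 26 mm, loose on the bench beside the box; origin at the centre of its underside
- mug: white mug 80 mm across, 92 mm high, loose on the bench
- power_brick: black power adapter 110 by 50 by 30 mm, loose on the bench
Mind the look-alikes: they are no part of the job. Leave any red look-alike of the portable_drive alone.

How it is judged:
By the outcome, as a careful person would: the job done as asked, in the order asked, and still so for the second after the job is handed in, with the robot touching nothing.
It also fails if it takes over 32 s, if anything falls off the work surface, if the arm or the gripper's body presses on something with over 40 N, if the wrist force passes 120 N, or if a joint passes its speed limit or range.

## Robot

A 6-joint arm with a two-finger parallel gripper is mounted at the origin on the work surface. World frame = base frame: x ahead of the robot, y to its left, z up, the work surface at z = 0. Lengths are in m, angles in rad, forces in N, time in s.
With the tool pointing down it reaches from about 0.325 to 0.775 m from the base axis. Payload 9.3 kg.
Tool frame: the origin (TCP) lies between the finger pads; the fingertips stand env.tcp_to_tips ahead of it and the grasp point (between the pads) lies 5 mm behind it (env.tcp_to_tips is the distance from the TCP to the fingertips, in m); y points along the fingers, z is the direction in which the jaws open and shut, and the axes are right-handed (so a half turn about y gives the same grasp; the last joint's range is limited). The gripper opens to 85 mm and grips with 20 to 120 N. Pads are 22 mm wide; open, the fingers measure 114 mm over their backs; the gripper's body (76 mm by 85 mm) begins 54 mm behind the grasp point. The pads swing forward as they close: fully open they stand 13 mm farther back than shut.
Start: joints at [-1.329, 0.259, 0.021, 1.334, 0, 1.418], TCP at [0.212, -0.508, 0.245] pointing down, gripper open.
Joint ranges: [-3.04, 3.04], [-0.91, 1.82], [-1.04, 1.36], [-1.92, 1.95], [-1.52, 1.45], [-3.14, 3.14]. Speed limits (rad/s): [2.22, 2.22, 2.79, 3.14, 3.14, 3.14].

## Interface

Orientations are given as a unit quaternion [w, x, y, z].
In Python, from rig import env, effector, kinematics, status, eyes, ticket gives the robot as it stands. Calls block until the motion is done:
- env.move_ptp(position, orientation): joint-space move of the TCP to a pose.
- env.move_linear(position, frame=None, speed=0.15, threshold=None): straight line of the TCP; frame=None keeps the orientation; speed is the mean speed in m/s. With threshold (N) it stops when the force on the tool has changed by that much, and returns True; else False.
- env.movej(angles): joint-space move.
- effector.ungrasp() and effector.close_gripper(): open the fingers fully, or close them until they stop; the grip force is fixed at half the most.
- env.dwell(seconds).
- kinematics.ik(position, orientation): joint angles nearest the present ones, or None.
- status.get_state(): the state.
- eyes.read_camera(name): name is "scene" or "top"; returns a dict with "pixels" (384x512x3 uint8, red, green, blue), "fx", "fy", "cx", "cy" (pixels), "k1" (the pictures are not rectified: a ray, as slopes to the right and down, at radius r is drawn at 1 + k1 r^2 times it, then the intrinsics apply), "cam_to_world" (4x4, takes a point from camera to world coordinates). Camera axes: x right, y up, looking along -z (the intrinsics and any distortion apply to the point x, -y, -z); pixel columns grow to the right and rows downward; lengths in m; the calibration is good to about 2 mm. A picture is of the moment at which its call begins. There is no depth.
A pose or a line that the arm cannot do raises env.MotionError and nothing moves.
- ticket.sign_off(): hands the job in, once; it reports no verdict.
The state is a dict: "clock": time; "joints": joint angles; "dq": joint speeds; "joint_efforts": joint torques, N m; "eef_pos": TCP position; "orientation": TCP orientation; "wrist_force": force on the tool from outside, world axes, zero at the start; "torque": the same for the moment, N m; "finger_gap": opening from 0.0 (shut) to 1.0 (fully open).
Only numpy, scipy, OpenCV 4.12 (cv2) and the standard library are available. Lean on these libraries where they do the work, as an engineer would, in place of code of your own. Each camera call takes 0.05 s, during which the arm holds its last target.

## Working session

There is one attempt and no reset: what is moved stays moved. The work goes in short steps, each a Python script; the robot and the scene stay as the last script left them, time stands still between calls to the robot, and variables do not carry over. Pictures are saved under pics/ and viewed, and the job is handed in when it is done.

```bash
ls; mkdir -p pics; cat > h.py <<'E'
import numpy as np, cv2
from rig import env, effector, kinematics, status, eyes, ticket
def shot(name,fn):
    c=eyes.read_camera(name); cv2.imwrite(fn,cv2.cvtColor(np.asarray(c["pixels"]),cv2.COLOR_RGB2BGR)); 
    import pickle; pickle.dump({k:np.asarray(v) for k,v in c.items()},open(fn[:-4]+'.pkl','wb')); return c
def ray(c,u,v):
    xd=(u-c['cx'])/c['fx']; yd=(v-c['cy'])/c['fy']; rd=np.hypot(xd,yd); r=rd
    for _ in range(30): r=rd/(1+c['k1']*r*r)
    s=r/rd if rd>0 else 1
    T=np.asarray(c['cam_to_world']); d=T[:3,:3]@np.array([xd*s,-yd*s,-1.]); return T[:3,3],d
def onz(c,u,v,z):
    o,d=ray(c,u,v); return o+d*(z-o[2])/d[2]
def proj(c,p):
    T=np.asarray(c['cam_to_world']); q=T[:3,:3].T@(np.asarray(p)-T[:3,3]); x,y=q[0]/-q[2],-q[1]/-q[2]; r2=x*x+y*y; k=1+c['k1']*r2
    return np.array([c['cx']+c['fx']*x*k,c['cy']+c['fy']*y*k])
E
python3 - <<'E'
from h import *
s=status.get_state(); print(s, env.tcp_to_tips)
for n in('scene','top'):
    c=shot(n,f'pics/{n}0.png'); print(n,c['fx'],c['k1'],c['cam_to_world'])
E
```

```text
pics
{'clock': 0.0, 'joints': array([-1.32859184e+00,  2.59181833e-01,  2.07634584e-02,  1.33371403e+00,
       -1.36028494e-05,  1.41818601e+00]), 'dq': array([ 1.32556643e-03,  2.31333330e-05,  4.36741015e-04, -3.14732928e-04,
        9.61960606e-04, -3.80261983e-04]), 'joint_efforts': array([-2.22523420e-03, -5.55640233e+01,  3.44527566e+01,  1.35829422e-02,
       -3.05683916e-04,  2.10321787e-05]), 'eef_pos': array([ 0.21147226, -0.50742929,  0.24467246]), 'orientation': array([ 0.13865727, -0.13870919,  0.69384513, -0.69290176]), 'wrist_force': array([0.32883547, 0.13689379, 0.0462824 ]), 'torque': array([-0.00180813, -0.01936897,  0.00883832]), 'finger_gap': 0.9976008547684733} 0.014
scene 350.41347280950237 -0.07194169795291784 [[ 0.83693611 -0.33468785  0.43303809  1.02339955]
 [ 0.54725383  0.5221069  -0.65415414 -0.69598539]
 [-0.00715473  0.78446698  0.62012932  0.84176158]
 [ 0.          0.          0.          1.        ]]
top 413.15267661787846 -0.07335723431558559 [[-0.02588256  0.99498284 -0.09663975  0.42610027]
 [-0.9996328  -0.02498477  0.01048889  0.05981505]
 [ 0.00802175  0.09687575  0.99526416  1.42468231]
 [ 0.          0.          0.          1.        ]]
```

View pics/scene0.png

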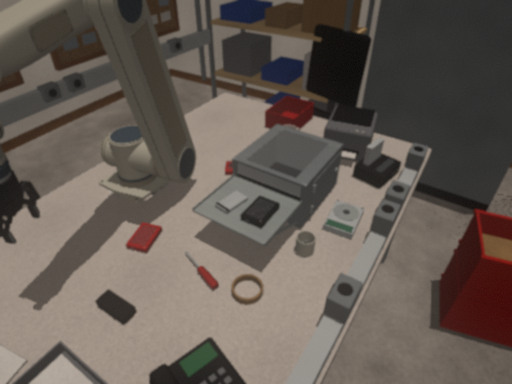

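View pics/top0.png

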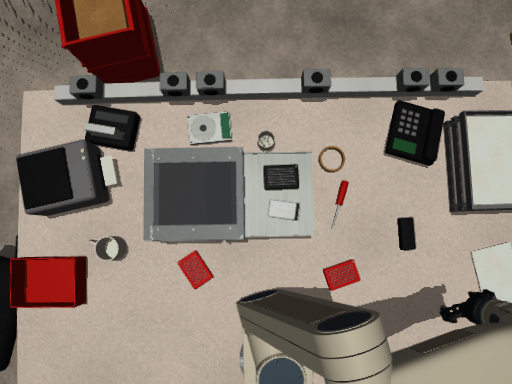

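The scene view shows the black slab at (261,210) on the shelf beside the slim silver drive at (232,201). In the top view they are at (281,177) and (284,210), with the box's mouth at about column 245. The look-alikes are two red ribbed ones at (195,269) and (341,274), and the black power brick at (406,233). I'll enlarge the shelf to confirm.

```bash
python3 - <<'E'
import cv2,numpy as np
t=cv2.imread('pics/top0.png')[135:255,135:325]; cv2.imwrite('pics/topcrop.png',cv2.resize(t,None,fx=4,fy=4,interpolation=cv2.INTER_CUBIC))
t=cv2.imread('pics/scene0.png')[120:245,185:350]; cv2.imwrite('pics/scenecrop.png',cv2.resize(t,None,fx=4,fy=4,interpolation=cv2.INTER_CUBIC))
E
```

```text
(no output)
```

View pics/topcrop.png

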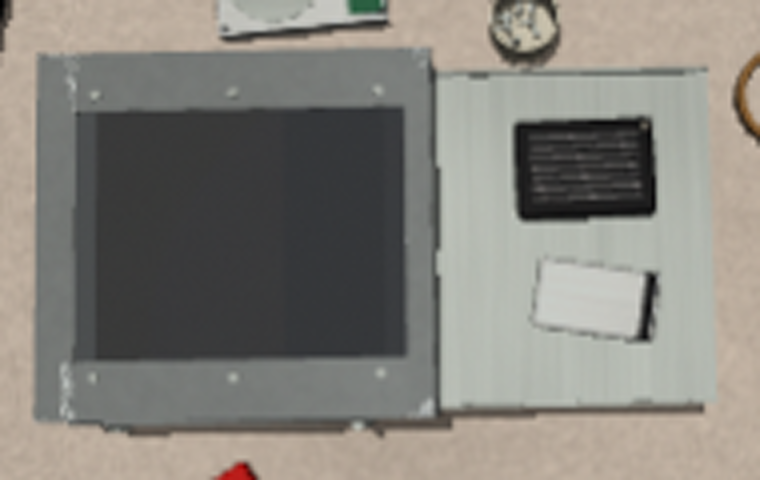

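View pics/scenecrop.png

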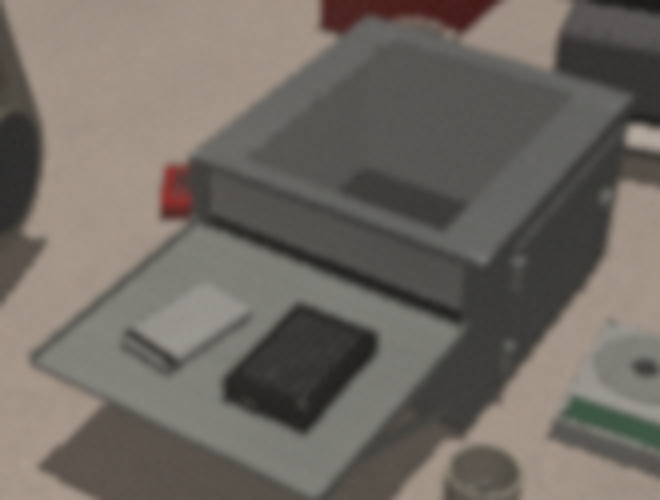

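The black ribbed slab next to the aluminium one is the portable drive. Next I'll measure the box and both drives.

```bash
python3 - <<'E'
from h import *
import pickle
c=pickle.load(open('pics/top0.pkl','rb')); im=c['pixels']; g=cv2.cvtColor(im,cv2.COLOR_RGB2GRAY)
f=lambda q,z:np.array([onz(c,135+x/4-.375,135+y/4-.375,z) for x,y in q])
H=f([(38,53),(432,47),(435,415),(35,420)],.188); S=f([(438,72),(707,68),(715,405),(440,410)],.128)
for n,Q in(('house',H),('shelf',S)): print(n,Q.round(4).tolist(),[np.linalg.norm(Q[i]-Q[i-3]).round(4) for i in range(4)])
m=np.zeros_like(g); m[160:195,258:305]=(g[160:195,258:305]<110)*255
m=cv2.morphologyEx(m,cv2.MORPH_CLOSE,np.ones((5,5)))
k=max(cv2.findContours(m,0,1)[0],key=cv2.contourArea); b=cv2.boxPoints(cv2.minAreaRect(k)); print(b)
for z in(.142,): 
  D=np.array([onz(c,*p,z) for p in b]); print('drive',D.round(4).tolist(),D.mean(0),[np.linalg.norm(D[i]-D[i-3]).round(4) for i in range(4)])
L=f([(541,258),(658,270),(645,341),(530,325)],.132); print('slim',L.round(4).tolist(),L.mean(0),[np.linalg.norm(L[i]-L[i-3]).round(4) for i in range(4)])
s=pickle.load(open('pics/scene0.pkl','rb'))
fs=lambda q,z:np.array([onz(s,185+x/4-.375,120+y/4-.375,z) for x,y in q])
print('scene drive top', fs([(302,303),(377,342),(305,412),(228,378)],.142).round(4).tolist())
print('scene house front', fs([(195,160),(480,262),(632,97)],.188).round(4).tolist())
print('scene shelf front', fs([(35,357),(318,495)],.128).round(4).tolist())
E
```

```text
house [[0.6907, 0.3963, 0.188], [0.6873, 0.0954, 0.188], [0.4091, 0.0993, 0.188], [0.4124, 0.3982, 0.188]] [np.float64(0.3009), np.float64(0.2782), np.float64(0.299), np.float64(0.2784)]
shelf [[0.6796, 0.0928, 0.128], [0.6778, -0.1218, 0.128], [0.4102, -0.118, 0.128], [0.4121, 0.0972, 0.128]] [np.float64(0.2146), np.float64(0.2676), np.float64(0.2152), np.float64(0.2676)]
[[262.60385 165.09584]
 [297.74765 163.69008]
 [298.73325 188.33064]
 [263.58945 189.7364 ]]
drive [[0.6357, 0.0353, 0.142], [0.6375, -0.0754, 0.142], [0.5595, -0.0757, 0.142], [0.5578, 0.0343, 0.142]] [ 0.59763174 -0.02037618  0.142     ] [np.float64(0.1107), np.float64(0.078), np.float64(0.11), np.float64(0.0779)]
slim [[0.5288, 0.0151, 0.132], [0.517, -0.0765, 0.132], [0.4616, -0.0644, 0.132], [0.4764, 0.0252, 0.132]] [ 0.49593941 -0.02511769  0.132     ] [np.float64(0.0924), np.float64(0.0567), np.float64(0.0908), np.float64(0.0533)]
scene drive top [[0.5685, 0.0302, 0.142], [0.6417, 0.0213, 0.142], [0.6366, -0.0735, 0.142], [0.5693, -0.0737, 0.142]]
scene house front [[0.4201, 0.0951, 0.188], [0.6865, 0.0978, 0.188], [0.6924, 0.3927, 0.188]]
scene shelf front [[0.4213, -0.1222, 0.128], [0.6804, -0.1261, 0.128]]
```

```bash
cat >> h.py <<'E'
from scipy.spatial.transform import Rotation as R
TH=np.radians(35); U=np.array([.0125,1,0]); U/=np.linalg.norm(U); Z=np.array([0,0,1.])
A=np.sin(TH)*U-np.cos(TH)*Z; N=np.cos(TH)*U+np.sin(TH)*Z
O=np.array([.5467,.0975,0])   # box origin
W=np.cross(Z,U)               # box y
def quat(s):
    z=s*np.cross(N,A)*1; x=np.cross(A,z); q=R.from_matrix(np.c_[x,A,z]).as_quat(); return np.r_[q[3],q[:3]]
def tcp(bx,by,clear):   # front corner of tip at box x; lowest point clear above shelf
    tipz=.12+clear+.011*np.sin(TH)
    p=O+bx*U+by*W-np.r_[(.011*N)[:2],0]; p[2]=tipz
    return p-env.tcp_to_tips*A
BY=float((np.array([.599,-.075,0])-O)@W)
E
python3 - <<'E'
from h import *
print('BY',BY,np.linalg.det(np.c_[N,A,np.cross(N,A)]))
s0=status.get_state()
for s in(1,-1):
    q=quat(s)
    for p in(tcp(-.25,BY,.1),tcp(-.25,BY,.004),tcp(-.17,BY,.004),tcp(.025,BY,.004)):
        j=kinematics.ik(p,q); print(s,p.round(3),None if j is None else np.round(j,2))
E
```

```text
BY -0.054451996103965714 0.9999999999999998
1 [ 0.598 -0.17   0.238] [-0.63  0.58  0.37  1.74  0.49 -2.29]
1 [ 0.598 -0.17   0.142] [-0.63  0.62  0.2   1.53  0.49 -2.29]
1 [ 0.599 -0.09   0.142] [-0.53  0.56  0.08  1.43  0.52 -2.18]
1 [0.601 0.105 0.142] [-0.23  0.45 -0.09  1.18  0.59 -1.84]
-1 [ 0.598 -0.17   0.238] [-0.63  0.58  0.37  1.74  0.49  0.86]
-1 [ 0.598 -0.17   0.142] [-0.63  0.62  0.2   1.53  0.49  0.86]
-1 [ 0.599 -0.09   0.142] [-0.53  0.56  0.08  1.43  0.52  0.97]
-1 [0.601 0.105 0.142] [-0.23  0.45 -0.09  1.18  0.59  1.3 ]
```

```bash
python3 - <<'E'
from h import *
effector.close_gripper(); print(env.tcp_to_tips, status.get_state()['finger_gap'])
env.move_ptp(tcp(-.25,BY,.06),quat(-1)); env.move_linear(tcp(-.25,BY,.006),speed=.1)
s=status.get_state(); print(s['clock'],s['eef_pos'],tcp(-.25,BY,.006),s['wrist_force'])
for n in('scene','top'): 
    c=shot(n,f'pics/{n}1.png')
    tip=s['eef_pos']+env.tcp_to_tips*A; print(n,proj(c,tip),proj(c,tip+.011*N))
t=cv2.imread('pics/top1.png')[135:255,225:385]; a=cv2.resize(t,None,fx=4,fy=4)
t=cv2.imread('pics/scene1.png')[150:270,170:330]; b=cv2.resize(t,None,fx=4,fy=4)
cv2.imwrite('pics/c1.png',cv2.resize(np.hstack([a,b]),(800,300)));cv2.imwrite('pics/c1b.png',b)
E
```

```text
0.014 0.0007712487736451566
3.4167 [ 0.59789623 -0.17041898  0.14421599] [ 0.59780999 -0.17020048  0.14377747] [-0.0390979   0.54829503 -0.19146527]
scene [232.07390717 238.43713787] [233.89829738 234.90088762]
top [325.31667485 175.87187924] [322.80121134 175.63176442]
```

View pics/c1.png

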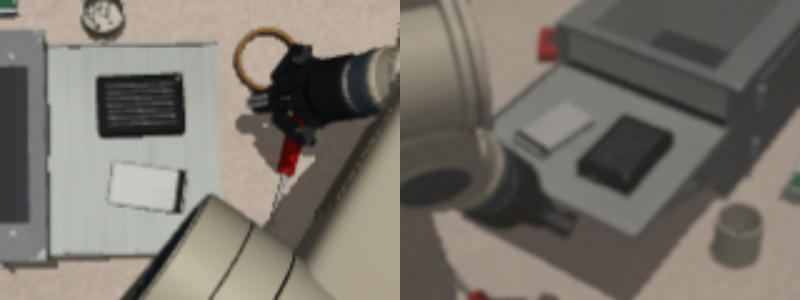

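View pics/c1b.png

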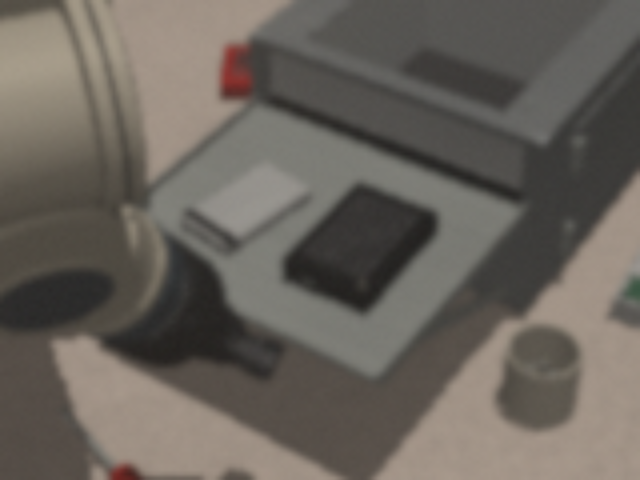

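The fingertips show at top (325,175), as predicted, and are lined up behind the drive. The shelf is clear, so I'll push and check on the way.

```bash
python3 - <<'E'
from h import *
for bx in(-.12,-.035):
    print(env.move_linear(tcp(bx,BY,.004),speed=.06,threshold=15))
    s=status.get_state(); print(s['clock'],s['eef_pos']-tcp(bx,BY,.004),s['wrist_force'])
for n in('scene','top'): shot(n,f'pics/{n}2.png')
t=cv2.imread('pics/top2.png')[135:255,135:295]; a=cv2.resize(t,None,fx=4,fy=4)
t=cv2.imread('pics/scene2.png')[120:240,190:350]; b=cv2.resize(t,None,fx=4,fy=4)
cv2.imwrite('pics/c2.png',cv2.resize(np.hstack([a,b]),(800,300)))
E
```

```text
False
5.8333 [-2.91787432e-05 -8.77760204e-05 -1.17652874e-04] [ 0.38153899 -1.28285949  0.75945641]
False
7.4 [ 1.00119147e-04 -2.45437716e-04  1.69831173e-05] [-0.01507058 -0.11232095 -0.15715279]
```

View pics/c2.png

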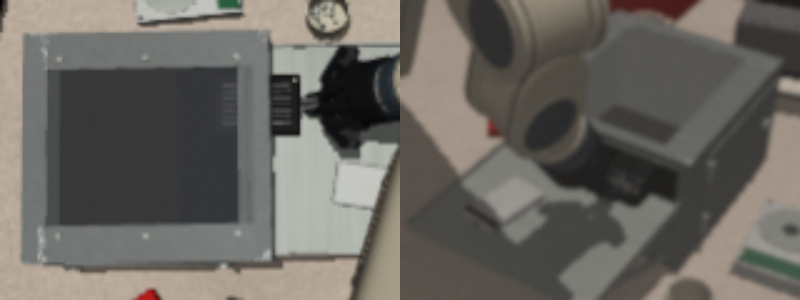

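The drive is straight and halfway through the mouth, with its rear edge at about top (255,177). The flap is lifting on it. The slim drive hasn't moved. I'll continue in small steps.

```bash
cat > v.py <<'E'
from h import *
def view(i):
    for n in('scene','top'): shot(n,f'pics/{n}{i}.png')
    t=cv2.imread(f'pics/top{i}.png')[135:255,135:295]; a=cv2.resize(t,None,fx=4,fy=4)
    t=cv2.imread(f'pics/scene{i}.png')[120:240,190:350]; b=cv2.resize(t,None,fx=4,fy=4)
    cv2.imwrite(f'pics/c{i}.png',cv2.resize(np.hstack([a,b]),(800,300)))
E
python3 - <<'E'
from v import *
print(env.move_linear(tcp(.003,BY,.004),speed=.05,threshold=15))
s=status.get_state(); print(s['clock'],s['wrist_force']); view(3)
E
```

```text
False
8.4083 [-0.67944483  0.21698761  0.74603001]
```

View pics/c3.png

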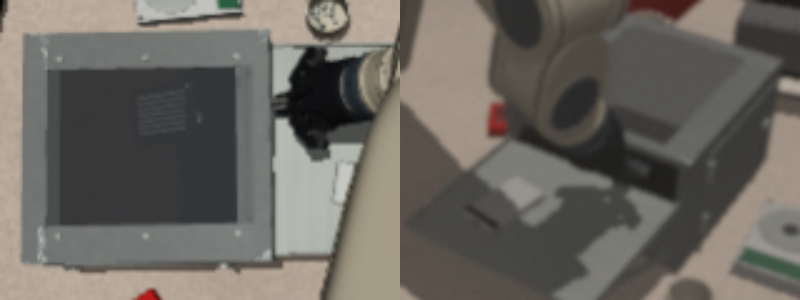

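Through the window, the drive is well past the chute's edge, at about crop (162,112), and sliding. I'll draw back now.

```bash
python3 - <<'E'
from v import *
print(env.move_linear(tcp(-.25,BY,.008),speed=.2,threshold=15))
s=status.get_state(); print(s['clock'],s['wrist_force']); view(4)
env.move_linear(tcp(-.30,BY,.10),speed=.15); env.movej([-1.329,.259,.021,1.334,0,1.418]); env.dwell(2.5)
s=status.get_state(); print(s['clock'],s['wrist_force'],s['joints']); view(5)
for n in('scene','top'):
    a=cv2.imread(f'pics/{n}0.png');b=cv2.imread(f'pics/{n}5.png'); cv2.imwrite(f'pics/d{n}.png',cv2.absdiff(a,b))
E
```

```text
False
9.925 [0.13247961 0.66632103 0.02230788]
15.125 [ 0.26403094  0.01409204 -0.20077075] [-1.32903236e+00  2.59011353e-01  2.09967045e-02  1.33396655e+00
 -2.55273357e-06  1.41797250e+00]
```

View pics/c5.png

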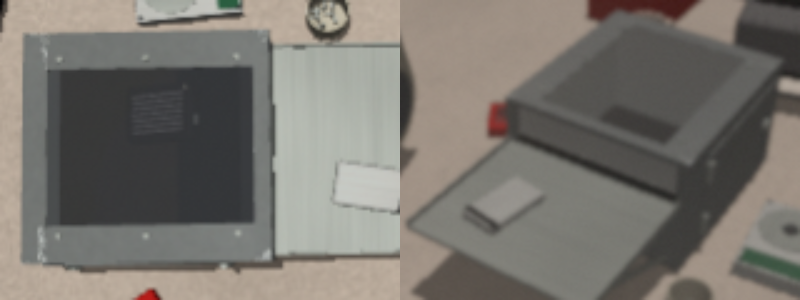

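View pics/dtop.png

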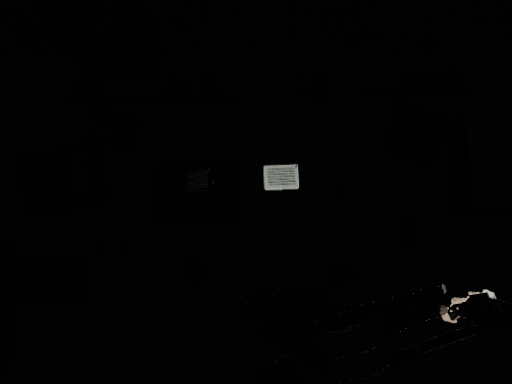

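View pics/dscene.png

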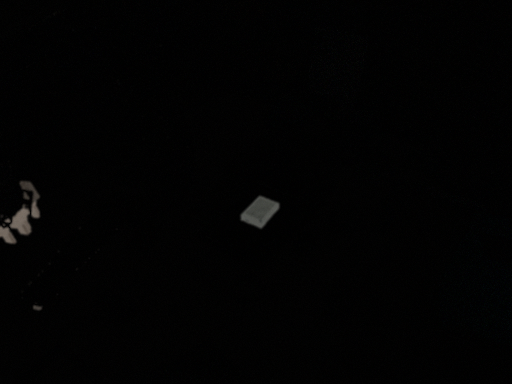

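The flap shows shut, and the only other change is the drive's. I still need to check that the drive has come to rest on the bin floor and isn't stuck on the chute.

```bash
python3 - <<'E'
from v import *
import pickle
o=[]
for i in(3,4,5):
    t=cv2.imread(f'pics/top{i}.png')[145:225,150:245]; o.append(np.clip(cv2.resize(t,None,fx=2.75,fy=2.75,interpolation=cv2.INTER_CUBIC).astype(float)*2.5,0,255).astype(np.uint8))
t=cv2.imread('pics/scene5.png')[115:195,225:350]; s5=np.clip(cv2.resize(t,None,fx=4,fy=4).astype(float)*1.6,0,255).astype(np.uint8)
top=np.hstack(o); s5=np.pad(s5,((0,0),(0,top.shape[1]-s5.shape[1]),(0,0))); cv2.imwrite('pics/bin.png',np.vstack([top,s5])); print(top.shape)
c=pickle.load(open('pics/top5.pkl','rb')); a=pickle.load(open('pics/top0.pkl','rb'))
d=cv2.absdiff(c['pixels'],a['pixels']).max(2)[150:220,155:235]; ys,xs=np.nonzero(d>6)
print(xs.min()+155,xs.max()+155,ys.min()+150,ys.max()+150)
for z in(.034,.08):
  P=np.array([onz(c,u,v,z) for u,v in((xs.min()+155,178),(xs.max()+155,178),(198,ys.min()+150),(198,ys.max()+150))]); print(z,[(((p-O)@U).round(3),((p-O)@W).round(3)) for p in P])
E
```

```text
(220, 783, 3)
188 214 168 188
0.034 [(np.float64(0.191), np.float64(-0.066)), (np.float64(0.103), np.float64(-0.065)), (np.float64(0.157), np.float64(-0.1)), (np.float64(0.157), np.float64(-0.032))]
0.08 [(np.float64(0.183), np.float64(-0.06)), (np.float64(0.098), np.float64(-0.059)), (np.float64(0.151), np.float64(-0.093)), (np.float64(0.15), np.float64(-0.027))]
```

View pics/bin.png

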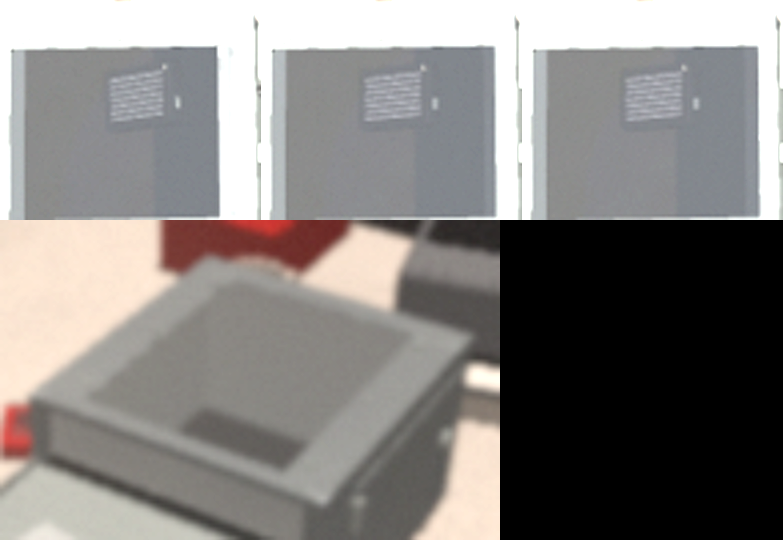

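```bash
python3 - <<'E'
from v import *
a=cv2.imread('pics/scene0.png');b=cv2.imread('pics/scene5.png');d=cv2.absdiff(a,b).max(2)
print('flap diff',d[160:200,235:302].max(),'slim diff',d[188:212,215:248].max())
p=cv2.imread('pics/scene2.png'); print('flap open vs shut, reference', cv2.absdiff(a,p).max(2)[160:200,285:302].max())
ticket.sign_off(); print(status.get_state()['clock'])
E
```

```text
flap diff 78 slim diff 75
flap open vs shut, reference 91
the job is handed in; nothing more can be done
the job is handed in; nothing more can be done
```

The regions I compared overlapped the spot where the drive had been. I'll recheck on the saved pictures with that area left out.

```bash
python3 - <<'E'
import cv2
d=cv2.absdiff(cv2.imread('pics/scene0.png'),cv2.imread('pics/scene5.png')).max(2)
d[194:232,236:284]=0
print('flap',d[160:200,235:302].max(),'slim',d[188:212,215:248].max())
t=cv2.absdiff(cv2.imread('pics/top0.png'),cv2.imread('pics/top5.png')).max(2); print('slim top',t[199:222,265:302].max())
E
```

```text
flap 6 slim 4
slim top 4
```

I pushed the portable drive along the shelf and through the flap with the closed fingertips, the hand leaning back 35°. It tipped over the chute's edge and slid down. I then drew the fingers straight out, returned the arm to its start pose, waited for the flap to close, and handed the job in. The clock read about 15 s at the last check.

**Last checks:**
- **Force:** the wrist force read under 2 N each time I checked, and the 15 N stop never tripped.
- **Flap:** it looks shut, matching the first picture to within 6 grey levels out of 255.
- **Other items:** the slim drive matches to within 4 grey levels. Nothing else on the bench changed visibly between the first and last pictures.
- **Drive:** it lies still at the foot of the chute, not flat in the bin. Its nose is on the bin floor about 190–200 mm inside the box, and its tail leans on the lower chute at about 100 mm. It did not move visibly over the last 5 s. The hand cannot reach in to push it further.

**A check that disagreed:** my first flap and slim-drive comparison showed large differences (78 and 75), and I handed in during that same step. The areas compared overlapped where the drive had been. I got the 6 and 4 above by redoing it afterwards on the saved pictures with that patch left out.

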